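# Dock the instrument caddy beside the microscope

## Robot

A 7-joint arm with a two-finger parallel gripper is mounted at the origin on the work surface. World frame = base frame: x ahead of the robot, y to its left, z up, the work surface at z = 0. Lengths are in m, angles in rad, forces in N, time in s.
With the tool pointing down it reaches from about 0.4 to 0.85 m from the base axis. Payload 10.4 kg.
Tool frame: the origin (TCP) lies on the centre line of the jaws, within the pads' length; the fingertips stand 11 mm ahead of it and the grasp point (between the pads) lies 8 mm behind it; z points along the fingers, y is the line along which they close (so a half turn about z gives the same grasp; the last joint's range is limited). The gripper opens to 87 mm and grips with 3 to 60 N. Pads are 19 mm wide; open, the fingers measure 117 mm over their backs; the gripper's body (75 mm by 190 mm) begins 51 mm behind the grasp point.
Start: joints at [1.279, 0.332, -0.065, 1.46, 0.022, 1.35, -0.088], TCP at [0.166, -0.603, 0.21] pointing down, gripper open.
Joint ranges: [-2.6, 2.6], [-0.5, 2.12], [-1.47, 1.34], [0.16, 2.42], [-1.27, 4.41], [0.06, 2.06], [-2.6, 2.6]. Speed limits (rad/s): [2.22, 2.22, 2.79, 2.79, 3.14, 3.14, 3.14].

## Interface

Orientations are given as a unit quaternion [x, y, z, w].
In Python, from bench import r gives the robot as it stands.
- The arm moves only by the shell command python3 -m pendant 'ROWS' [OPENING] [FORCE]. ROWS is JSON, a list of rows, each a list of 4 numbers: the shift along the tool's x, y, z in m, then the turn about the tool's z in rad. A call has 1 to 8 rows; each row shifts and turns the commanded pose from where the row before left it, along the tool's axes as they then stand; what a row does not reach is not made up. A row lasts 1/12 s, in which the tool goes at most 41.7 mm and 7.16 degrees, less where a joint would pass 70% of its speed; a pose out of reach is approached as far as the arm can. A call with a gripper value outside its range is refused whole. OPENING is the opening, from 0 (shut) to 1 (fully open), set as the call begins (- or left out, the last holds). The fingers move at their own pace and stop on an object; FORCE is the grip in N (left out, the last holds). Time passes only in rows, so rows that do not move let the fingers close. It gives the time, the measured TCP pose, the force, the opening and the grip force at its end, in the units of the state.
- r.read_state(): the state, without advancing time (a new reading comes with each control period).
- r.camera(name): name is "side" or "top"; returns a dict with "img" (480x640x3 uint8, red, green, blue), "camera_matrix" (3x3 intrinsics, pixels), "xyz" and "attitude" of the camera in the world. Camera axes: x right, y down, z forward; pixel columns grow to the right and rows downward; lengths in m; the calibration is good to about 2 mm. A picture is of the moment at which its call begins. There is no depth.
- r.close_job(): hands the job in; it is judged then, once.
Trained networks look in the newest picture that a camera, given by its name, has taken for a name from the list of things; names that differ only in an ending like _2 or _b are one class to them, and where a whole thing is asked for, a point or a joint stands for the part that bears it (a point fixed in the world has none). Each returns a list of dicts, best first, with "score" (0 to 1); they miss things now and then, are a little off and sometimes report something else, mostly with a low value. They report only what shows in the picture. A call takes as long as a camera call.
- r.outline_of(thing, camera): "mask" (480x640 bool, what is visible of it) and "bbox" ([centre column, centre row, width, height] in pixels, round what is visible of it).
The state is a dict: "time": time; "joint_positions": joint angles; "joint_vel": joint speeds; "joint_torque": joint torques, N m; "ee_pos": TCP position; "eef_rot": TCP orientation; "ft_force": force on the tool from outside, world axes, zero at the start; "torque": the same for the moment, N m; "width": finger opening in m; "grip_force": force on a finger pad.
Only numpy, scipy, OpenCV 4.12 (cv2) and the standard library are available. Lean on these libraries where they do the work, as an engineer would, in place of code of your own. Each camera call takes 0.05 s, during which the arm holds its last target. There are 200 camera calls.

## Task

Wheel the blue instrument caddy by its orange handle along the bench, keeping all its wheels down: first push it straight ahead until both swivel castors trail straight behind their pivots, then steer it into the yellow-mouthed parking bay. Feel it gently home, nose first and square, until the sprung rubber pad of the end stop has given all it can and you feel it firm, never ramming; then let go and leave it resting against the pad with its castors still trailing. Leave the jar, the eyepiece and the green pot where they stand.

Things in the scene. Friction and masses are not known exactly. Their poses are not given: they have to be found in the camera images.
- caddy: Blue four-wheeled caddy, 0.5-1 kg. Origin on the bench under the handle's middle and the fixed rear axle; x ahead to the nose, y left, z up. Tray x -35..155, y +-65 mm, rim 62 high. Fixed wheels at x 0, y +-44; swivel castors pivot at x 115, y +-34 and turn all the way round. Turns about the fixed axle; skids sideways only under force. Rolling resistance 1.6 N; no coasting.
- handle (a point): Middle of the caddy's orange handle bar: 14 mm thick along the caddy's x, 110 long along its y, 20 high, centre 105 above the bench and straight above the caddy's origin. 92 mm is free along the bar between its posts; 30 mm is free below it down to the tray's rim.
- nose (a point): Middle of the caddy's flat front face, caddy x = 155, y = 0, 48 above the bench.
- castor_left (a point): Centre of the left castor's wheel, 16 from its vertical pivot (pivot at caddy x = 115, y = +34). When it trails straight the wheel centre is at caddy x = 99, y = +34. It starts turned well away; some 60 to 80 mm of straight rolling ahead swings it round. A white tab over the tray, red at the pivot, turns with it and points the way the wheel lies.
- castor_right (a point): Centre of the right castor's wheel, 16 from its vertical pivot (pivot at caddy x = 115, y = -34). When it trails straight the wheel centre is at caddy x = 99, y = -34. White tab above, as on the left.
- bay: Fixed parking bay: two aluminium rails 55 mm high, 140 apart inside (5 play each side), bay x 60 to 220, with yellow flared lips widening to 195 at x 3; yellow line on the bench at x -36. Origin on the bench on the centre line; x is the way in (caddy's x must point the same way), z up. The parked caddy's origin lies within about 30 mm of it along x, as the stop is set.
- stop: Grey fixed end-stop block in the bay, 50 mm wide, 60 high; origin on the bench at bay x 209, y 0, axes as the bay's. 48 above the bench it carries a black rubber pad on a rod of unreported setting: pushed in fully, its face is 28 to 80 before this origin (-x). It springs out 6, gives under 1 to 2.2 N, is then solid: firm is 4 N, ramming over 15 N. Released, the caddy stays on the pad.
- jar: Amber glass jar with white cap, 48 in diameter, 75 tall, loose bystander; origin under its centre.
- eyepiece: Black microscope eyepiece standing upright, 38 in diameter, 68 tall, loose bystander; origin under its centre.
- pot: Green lidded sample pot, 60 in diameter, 22 tall, loose bystander; origin under its centre.

How it is judged:
On the way, in this order (a step that is already met when the one before it is completed fails the run):
1. the caddy has been wheeled at least 30 mm and both castors trail straight (within about 17 degrees), before its nose reaches the rails (x of each of castor_left, castor_right in the frame of caddy below 0.0997 m and distance of caddy from where it was at the start of the episode above 0.03 m and x of nose in the frame of bay below 0.06 m), for 0.1 s.
2. the caddy stands in the bay, square, pressed firm against the stop (4 N or more) (y of caddy in the frame of bay between -0.01 and 0.01 m and angle between the x axis of caddy and the x axis of bay, either way round below 0.1 rad and x of nose in the frame of bay above 0.118 m and contact force between caddy and stop above 4 N), for 0.15 s.
At the end, for the whole second after the job is handed in: The caddy stands still on its wheels in the bay, nose first, within 10 mm of the centre line and 0.1 rad of square, its nose still resting against the stop's rubber pad (0.15 N or more), both castors trailing within about 40 degrees, the robot clear of everything (y of caddy in the frame of bay between -0.01 and 0.01 m and angle between the x axis of caddy and the x axis of bay, either way round below 0.1 rad and x of nose in the frame of bay above 0.118 m and x of each of castor_left, castor_right in the frame of caddy below 0.103 m and contact force between caddy and stop above 0.15 N and linear speed of caddy below 0.01 m/s and height (world z) of caddy below 0.004 m and angle between caddy's own z axis and vertical below 0.05 rad); the robot touches nothing.
It fails at once if the caddy is rammed against the bay or its stop (over 15 N) (contact force between caddy and bay above 15 N).
It fails at once if the caddy is lifted or tipped off its wheels (height (world z) of caddy above 0.012 m or angle between caddy's own z axis and vertical above 0.12 rad).
It fails at once if a bystander is moved by more than 15 mm or tipped (distance of any of jar, eyepiece, pot from where it was at the start of the episode above 0.015 m or angle between any of jar, eyepiece, pot's own z axis and vertical above 0.3 rad).
It also fails if it takes over 67 s, if anything falls off the work surface, if the arm or the gripper's body presses on something with over 40 N, if the wrist force passes 120 N, or if a joint passes its speed limit or range.

## Working session

There is one attempt and no reset: what is moved stays moved. The work goes in short steps, Python scripts to look and compute and a shell command to move; the robot and the scene stay as the last step left them, time stands still between calls to the robot, and variables do not carry over. Pictures are saved under pics/ and viewed, at most 10 in all, crops included, and the job is handed in when it is done.

```bash
ls; mkdir -p pics
python3 - <<'E'
from bench import r
import cv2,numpy as np
for n in("top","side"):
    c=r.camera(n); cv2.imwrite(f"pics/{n}0.png",c["img"][:,:,::-1])
    print(n,c["camera_matrix"],c["xyz"],c["attitude"])
    for t in("caddy","handle","bay","stop","jar","eyepiece","pot","castor_left","nose"):
        try:
            for o in r.outline_of(t,n)[:2]: print(t,round(o["score"],2),np.round(o["bbox"]))
        except Exception as e: print(t,e)
s=r.read_state();print(s)
E
```

```text
pics
top [[562.39724013   0.         317.33113243]
 [  0.         562.39724013 241.53399765]
 [  0.           0.           1.        ]] [ 0.49678736 -0.03223288  1.30052416] [-0.70387287  0.7094282  -0.03058132  0.01842303]
caddy 0.9 [182. 238.  98.  83.]
handle 0.97 [183. 237.  97.  78.]
bay 0.62 [396. 245. 145.  97.]
stop 0.95 [445. 237.  34.  28.]
jar 0.58 [306. 153.  20.  26.]
eyepiece 0.88 [138. 333.  22.  16.]
eyepiece 0.4 [398. 245. 146.  95.]
pot 0.78 [218. 172.  29.  24.]
castor_left 0.6 [204. 219.  14.   8.]
nose 0.77 [186. 237. 102.  80.]
side [[545.85746137   0.         314.72026388]
 [  0.         545.85746137 243.6140521 ]
 [  0.           0.           1.        ]] [ 0.51850485 -0.69316711  0.9422084 ] [ 0.94552045 -0.04367333  0.01450312 -0.32229392]
caddy 0.81 [315. 156.  81.  79.]
handle 0.74 [313. 158.  82.  84.]
handle 0.62 [331. 366. 138. 162.]
bay 0.92 [330. 364. 138. 164.]
stop 0.83 [344. 401.  36.  50.]
jar 0.63 [416. 250.  30.  37.]
eyepiece 0.86 [222. 140.  14.  28.]
pot 0.63 [379. 189.  25.  24.]
castor_left 0.65 [334. 172.  14.  11.]
nose 0.72 [313. 157.  83.  81.]
{'time': 1.0, 'joint_positions': array([ 1.27937878,  0.33220358, -0.06468767,  1.46008686,  0.02158981,
        1.34992253, -0.08846802]), 'joint_vel': array([-1.25926124e-04,  7.60618613e-05,  2.85717532e-03,  1.77137074e-04,
       -2.97455323e-04,  1.28935848e-04, -1.59936788e-03]), 'joint_torque': array([ 9.87122003e-04, -6.23061991e+01,  2.53668975e-02, -3.90135133e+01,
       -6.10209676e-02,  3.15200631e-02,  8.43370958e-05]), 'ee_pos': array([ 0.1660141 , -0.60256947,  0.21017953]), 'eef_rot': array([9.90979320e-01, 1.34014873e-01, 1.68464142e-05, 3.43915994e-05]), 'ft_force': array([0.43822557, 0.54072756, 0.51858042]), 'torque': array([-0.05382525, -0.04675647,  0.03902044]), 'grip_force': 0.0, 'width': 0.08703187561187123}
```

Run:
```python
import cv2
i=cv2.imread("pics/top0.png")[130:360,100:500]
cv2.imwrite("pics/t1.png",cv2.resize(i,None,fx=2,fy=2,interpolation=cv2.INTER_CUBIC))
i=cv2.imread("pics/side0.png")[100:460,180:480]
cv2.imwrite("pics/s1.png",cv2.resize(i,None,fx=1.66,fy=1.66,interpolation=cv2.INTER_CUBIC))
```

```text
(no output)
```

View pics/t1.png

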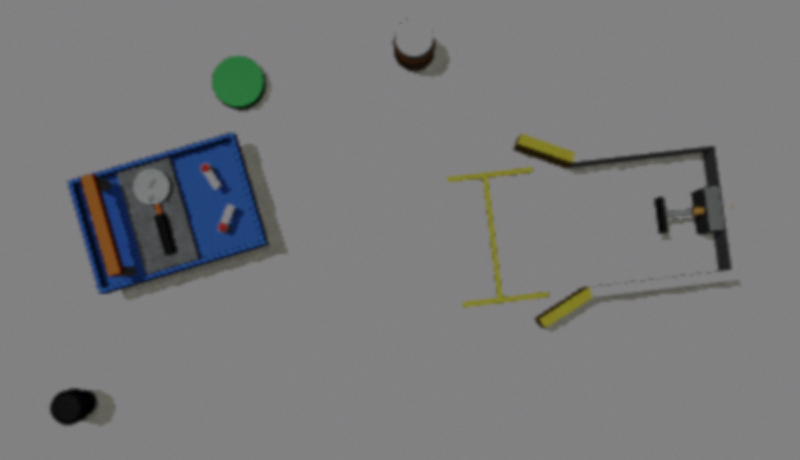

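View pics/s1.png

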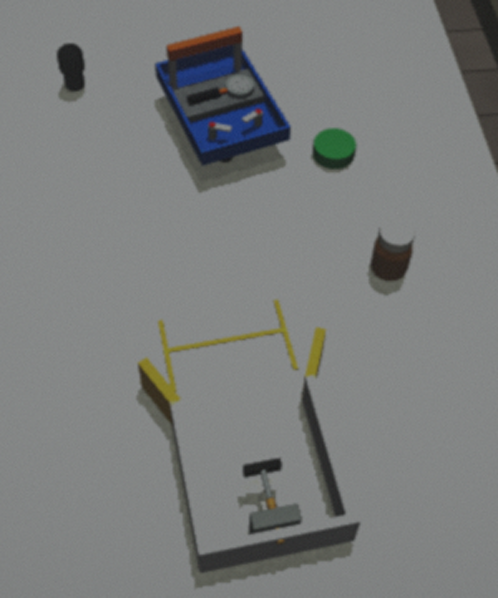

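```bash
cat > h.py <<'E'
import numpy as np,cv2
from scipy.spatial.transform import Rotation as Ro
from scipy.optimize import least_squares
def un(c,uv,z):
    uv=np.atleast_2d(np.array(uv,float)); d=np.c_[uv,np.ones(len(uv))]@np.linalg.inv(c["camera_matrix"]).T@Ro.from_quat(c["attitude"]).as_matrix().T
    p=np.array(c["xyz"]); return (p+d*((z-p[2])/d[:,2])[:,None])[:,:2]
def pr(c,P):
    q=(np.atleast_2d(P)-c["xyz"])@Ro.from_quat(c["attitude"]).as_matrix()@c["camera_matrix"].T
    return q[:,:2]/q[:,2:]
def w(p,L): # pose x,y,a ; local pts
    L=np.array(L,float); a=p[2]; C,S=np.cos(a),np.sin(a)
    return np.c_[p[0]+C*L[:,0]-S*L[:,1],p[1]+S*L[:,0]+C*L[:,1],L[:,2]]
def fit(c,L,uv,p0):
    f=least_squares(lambda p:(pr(c,w(p,L))-uv).ravel(),p0,loss="soft_l1"); return f.x,np.abs(f.fun).reshape(-1,2)
E
python3 - <<'E'
from h import *
from bench import r
t=r.camera("top")
img=t["img"];hsv=cv2.cvtColor(img,cv2.COLOR_RGB2HSV)
cr=lambda a:np.array(a)/2+[100,130]-0.25
def cent(m,box=None):
    v,u=np.nonzero(m);return np.array([u.mean(),v.mean()]),len(u)
o=cv2.inRange(hsv,(5,150,80),(14,255,255)); o[:, 250:]=0
print("orange",cent(o),cv2.minAreaRect(cv2.findNonZero(o)), un(t,cent(o)[0],.115))
b=cv2.inRange(hsv,(105,120,40),(130,255,255))
print("blue",cv2.minAreaRect(cv2.findNonZero(b)))
hu=cent(o)[0]
L=[[-35,65,62],[155,65,62],[155,-65,62],[-35,-65,62],[0,0,114]]
uv=np.r_[cr([[70,182],[235,134],[268,243],[102,292]]),[hu]]
h=un(t,hu,.115)[0]; n=un(t,cr([252,188]),.062)[0]; a=np.arctan2(*(n-h)[::-1])
p,e=fit(t,np.array(L)/1e3,uv,[*h,a]); print("caddy",p,e)
# bay: yellow line corners on bench & stop; lines
Y=un(t,cr([[487,178],[499,300]]),0); print("line ends",Y)
rl=un(t,cr([[574,162],[712,149]]),.055); rr=un(t,cr([[590,291],[728,270]]),.055); print("rails",rl,rr)
y=Y[0]-Y[1]; print("bay ang from line",np.arctan2(y[1],y[0])-np.pi/2, "rail",[np.arctan2(*(q[1]-q[0])[::-1]) for q in(rl,rr)], np.linalg.norm(y))
for k,s,z in(("jar",(414,45),.075),("eye",(68,407),.068),("pot",(238,82),.022),("pad",(660,215),.055),("stop",(715,208),.06)): print(k,un(t,cr(s),z))
E
```

```text
orange (array([152.21794872, 241.8974359 ]), 156) ((163.5048065185547, 238.3801727294922), (50.5560188293457, 34.12531280517578), 73.85565948486328) [[0.58078336 0.29426903]]
blue ((392.9097900390625, 174.00820922851562), (58.69975662231445, 524.7467651367188), 73.49564361572266)
caddy [ 0.580363    0.29610618 -1.28406327] [[0.16333631 0.59732877]
 [0.45056424 1.29012962]
 [0.49835308 0.34178128]
 [0.06228801 1.00968747]
 [0.74854621 0.23825083]]
line ends [[ 0.63970094 -0.11575491]
 [ 0.49798792 -0.1279761 ]]
rails [[ 0.65097755 -0.20967736]
 [ 0.66464506 -0.36483144]] [[ 0.5070365  -0.22499804]
 [ 0.52906778 -0.37923197]]
bay ang from line -1.4847701242189215 rail [np.float64(-1.4829331942153623), np.float64(-1.4289128227084211)] 0.1422390145963118
jar [[ 0.77960646 -0.03198008]]
eye [[0.3865271  0.34458752]]
pot [[0.74976956 0.1700322 ]]
pad [[ 0.59093507 -0.30472894]]
stop [[ 0.597921   -0.36515536]]
```

Run:
```python
from h import *
from bench import r
for n,(x0,y0,x1,y1) in(("top",(315,185,475,300)),("side",(255,270,405,450))):
    c=r.camera(n);img=c["img"];hsv=cv2.cvtColor(img,cv2.COLOR_RGB2HSV)
    y=cv2.inRange(hsv,(20,90,60),(35,255,255))
    k,lab,st,ce=cv2.connectedComponentsWithStats(y)
    for i in range(1,k):
        if st[i,4]>15: print(n,i,st[i],ce[i])
    # H line: cross bar
    if n=="top":
        pts=[(x,v) for v in range(225,276) for x in [0] ]
        P=[]
        for v in range(222,276):
            s=y[v,335:355]; 
            if s.any(): P.append((335+np.nonzero(s)[0].mean(),v))
        P=np.array(P); W=un(c,P,0); f=np.polyfit(W[:,0],W[:,1],1); print("crossbar angle",np.arctan(f[0])-np.pi/2,len(P), "rms",np.std(W[:,1]-np.polyval(f,W[:,0])), f)
    s=4 if n=="top" else 3
    cv2.imwrite(f"pics/b_{n}.png",cv2.resize(np.clip(img[y0:y1,x0:x1,::-1].astype(float)*1.5,0,255).astype(np.uint8),None,fx=s,fy=s,interpolation=cv2.INTER_CUBIC))
```

```text
top 1 [358 197  29  15 175] [372.54285714 203.76      ]
top 2 [324 214  50  69 389] [347.36246787 248.06426735]
top 4 [369 274  27  20 204] [382.07843137 283.46078431]
crossbar angle -1.458420001332292 54 rms 0.00035052941171625986 [ 0.11285177 -0.18526204]
side 1 [264 281  95  64 659] [301.05918058 314.49013657]
side 2 [364 297  12  30 193] [369.86010363 311.72020725]
```

View pics/b_top.png

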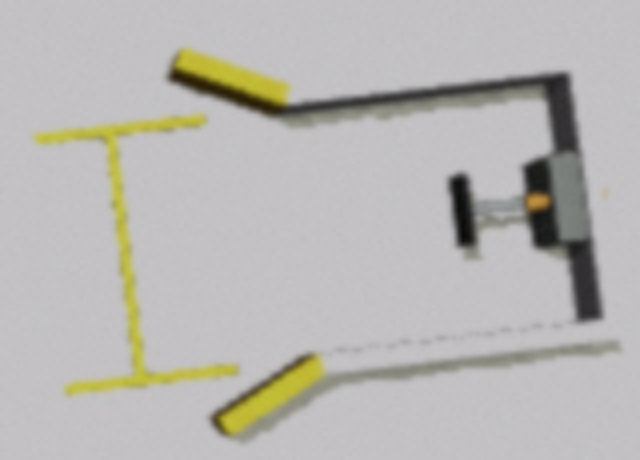

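View pics/b_side.png

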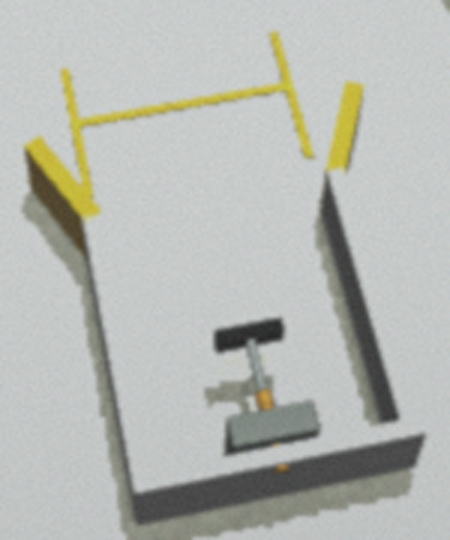

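```bash
cat > cad.py <<'E'
from h import *
from bench import r
def cad(t):
    pass
E
python3 - <<'E'
from h import *
from bench import r
t=r.camera("top");s=r.camera("side")
T=lambda a:(np.array(a)+.5)/4+[315,185]-.5
S=lambda a:(np.array(a)+.5)/3+[255,270]-.5
L1=np.array([[-36,70,0],[-36,-70,0],[60,70,55],[60,-70,55]])/1e3
u1=T([[112,133],[141,378],[284,106],[319,356]])
u2=S([[288,87],[78,122],[330,171],[93,214]])
for tag,cams in(("top",[(t,u1)]),("side",[(s,u2)]),("both",[(t,u1),(s,u2)])):
    f=least_squares(lambda p:np.concatenate([(pr(c,w(p,L1))-u).ravel() for c,u in cams]),[.57,-.16,-1.457])
    print(tag,f.x.round(4),f.fun.round(1))
p=f.x
pd=T([[460,210]]);q=un(t,pd,.052)[0]-p[:2];print("pad in bay",np.cos(p[2])*q[0]+np.sin(p[2])*q[1],-np.sin(p[2])*q[0]+np.cos(p[2])*q[1])
pd=T([[568,197]]);q=un(t,pd,.06)[0]-p[:2];print("stop in bay",np.cos(p[2])*q[0]+np.sin(p[2])*q[1],-np.sin(p[2])*q[0]+np.cos(p[2])*q[1])
# caddy from side
C=lambda a:(np.array(a)+.5)/1.66+[180,100]-.5
hs=C([[204,42]])
Lc=np.array([[-35,65,62],[155,65,62],[155,-65,62],[-35,-65,62],[0,0,115]])/1e3
uc=C([[238,61],[289,127],[205,155],[155,66],[204,38]])
cr=lambda a:np.array(a)/2+[100,130]-0.25
ut=np.r_[cr([[70,182],[235,134],[268,243],[102,292]]),[[152.2,241.9]]]
for tag,cams in(("top",[(t,ut)]),("side",[(s,uc)]),("both",[(t,ut),(s,uc)])):
    f=least_squares(lambda p:np.concatenate([(pr(c,w(p,Lc))-u).ravel() for c,u in cams]),[.58,.296,-1.284],loss="soft_l1")
    print(tag,f.x.round(4),f.fun.round(1))
E
```

```text
top [ 0.5741 -0.1568 -1.4597] [-0.4  0.9 -0.3 -0.5  0.7 -0.1 -0.  -0.3]
side [ 0.5758 -0.1599 -1.4747] [-0.9  0.6  0.5  0.1 -1.7  0.6  2.  -0.9]
both [ 0.5751 -0.1584 -1.468 ] [ 0.5  0.3  0.2 -1.   1.7 -0.4  0.5 -0.5 -1.5 -0.2  0.1 -0.2 -2.  -0.4
  1.8 -1.4]
pad in bay 0.14756659768675154 0.0011715132550205402
stop in bay 0.20653567222826352 0.0013266774114037948
top [ 0.5803  0.2961 -1.2839] [-0.2 -0.6  0.5 -1.3  0.5  0.3 -0.   1.  -0.8  0.2]
side [ 0.582   0.2919 -1.2662] [ -0.4 -11.2   2.2   0.4  -0.8  -0.   -0.4  -0.3   0.4   1.1]
both [ 0.5811  0.2951 -1.2823] [  0.2  -0.9   0.8  -1.7   1.   -0.1   0.4   0.7  -0.4  -0.1  -0.5 -11.9
   0.8   0.   -2.5  -1.1  -0.8  -1.6  -0.1   0.2]
```

```bash
R='' ; python3 -m pendant '[[0.034,-0.0125,0,0],[0.034,-0.0125,0,0],[0.034,-0.0125,0,0],[0.034,-0.0125,0,0],[0.034,-0.0125,0,0],[0.034,-0.0125,0,0]]' 1 && python3 -m pendant '[[0.034,-0.0125,0,0],[0.034,-0.0125,0,0],[0.034,-0.0125,0,0],[0.034,-0.0125,0,0],[0.034,-0.0125,0,0],[0.034,-0.0125,0,0]]' && python3 -m pendant '[[0.0115,-0.0303,0,0],[0.0115,-0.0303,0,0],[0.0115,-0.0303,0,0],[0.0115,-0.0303,0,0],[0.0115,-0.0303,0,0]]'
```

```text
time: 1.75
ee_pos: [0.344, -0.4749, 0.2104]
eef_rot: [0.991, 0.134, 0.0, 0.0]
ft_force: [0.0, -0.3, -0.5]
width: 0.0869
grip_force: 0.0
time: 2.25
ee_pos: [0.5207, -0.3485, 0.2104]
eef_rot: [0.991, 0.134, 0.0, 0.0]
ft_force: [0.6, -0.5, 1.4]
width: 0.087
grip_force: 0.0
time: 2.67
ee_pos: [0.5347, -0.1867, 0.2102]
eef_rot: [0.991, 0.134, 0.0, 0.0]
ft_force: [0.9, -0.8, 0.4]
width: 0.0868
grip_force: 0.0
```

```bash
python3 -m pendant '[[0.0115,-0.0303,0,0],[0.0115,-0.0303,0,0],[0.0115,-0.0303,0,0],[0.0115,-0.0303,0,0],[0.0115,-0.0303,0,0],[0.0115,-0.0303,0,0],[0.0115,-0.0303,0,0]]' && python3 -m pendant '[[0.0115,-0.0303,0,0],[0.0115,-0.0303,0,0],[0.0115,-0.0303,0,0],[0.0115,-0.0303,0,0],[0.0115,-0.0303,0,0],[0.0115,-0.0303,0,0],[0.0115,-0.0303,0,-0.019],[0,0,0,0]]'
python3 - <<'E'
from h import *
from bench import r
s=r.read_state();p=s["ee_pos"];x=Ro.from_quat(s["eef_rot"]).as_matrix();d=np.array([.5808,.2953,.097])-p
print(d@x, np.arctan2(x[1,1],x[0,1]),s["joint_positions"].round(2))
E
```

```text
time: 3.25
ee_pos: [0.5559, 0.0391, 0.2104]
eef_rot: [0.991, 0.134, 0.0, 0.0]
ft_force: [0.6, -0.1, -0.6]
width: 0.0868
grip_force: 0.0
time: 3.92
ee_pos: [0.5751, 0.271, 0.2098]
eef_rot: [0.989, 0.148, -0.0, -0.002]
ft_force: [-0.9, 1.6, 0.8]
width: 0.0869
grip_force: 0.0
[ 0.01254159 -0.02107833  0.11290828] -1.2741018022027695 [-0.04  0.43 -0.63  1.4   0.25  1.39 -1.95]
```

```bash
python3 -m pendant '[[0.0125,-0.021,0,0.009],[0,0,0.02,0],[0,0,0.02,0],[0,0,0,0],[0,0,0,0]]'
python3 - <<'E'
from h import *
from bench import r
s=r.read_state();p=s["ee_pos"];x=Ro.from_quat(s["eef_rot"]).as_matrix();d=np.array([.5808,.2953,.097])-p
print(d@x, np.arctan2(x[1,1],x[0,1]))
c=r.camera("side")
cv2.imwrite("pics/g1.png",cv2.resize(c["img"][50:230,220:420,::-1],None,fx=3,fy=3,interpolation=cv2.INTER_CUBIC))
print(pr(c,[p]))
E
```

```text
time: 4.33
ee_pos: [0.5829, 0.2865, 0.1695]
eef_rot: [0.99, 0.139, -0.001, 0.0]
ft_force: [-0.8, 0.8, 1.1]
width: 0.087
grip_force: 0.0
[ 0.00052987 -0.00904862  0.07246424] -1.2921980243228401
[[303.28499535 106.07633945]]
```

View pics/g1.png

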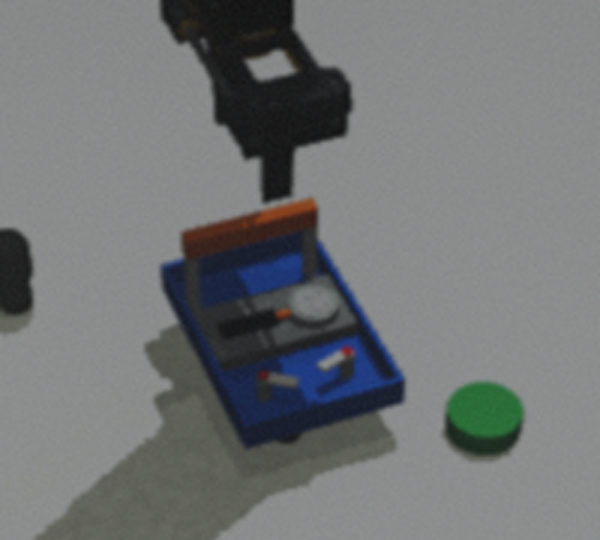

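```bash
python3 -m pendant '[[0.0005,-0.009,0,-0.009],[0,0,0.018,0],[0,0,0.018,0],[0,0,0.018,0],[0,0,0.018,0],[0,0,0,0],[0,0,0,0]]'
python3 - <<'E'
from h import *
from bench import r
s=r.read_state();p=s["ee_pos"];x=Ro.from_quat(s["eef_rot"]).as_matrix();d=np.array([.5808,.2953,.097])-p
print(d@x, np.arctan2(x[1,1],x[0,1]))
c=r.camera("side")
cv2.imwrite("pics/g2.png",cv2.resize(c["img"][70:210,230:380,::-1],None,fx=4,fy=4,interpolation=cv2.INTER_CUBIC))
E
```

```text
time: 4.97
ee_pos: [0.5812, 0.2964, 0.0988]
eef_rot: [0.99, 0.144, -0.0, -0.0]
ft_force: [0.0, -0.1, 1.0]
width: 0.0871
grip_force: 0.0
[-0.00070771  0.00090278  0.00180991] -1.282576351317012
```

View pics/g2.png

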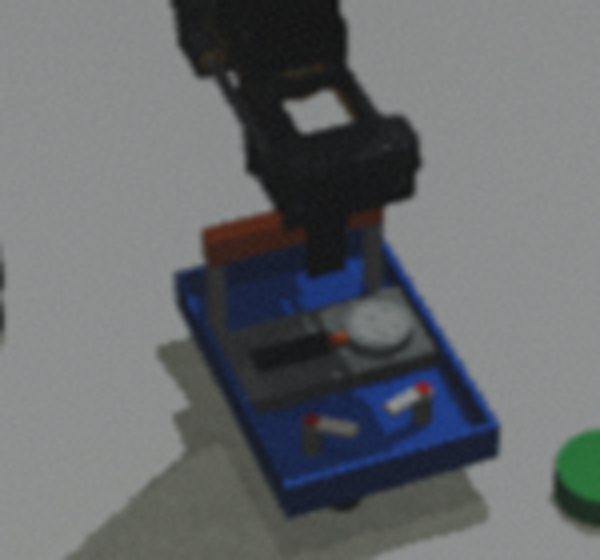

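```bash
python3 -m pendant '[[0,0,0.001,0],[0,0,0,0],[0,0,0,0],[0,0,0,0],[0,0,0,0],[0,0,0,0],[0,0,0,0],[0,0,0,0]]' 0 25
python3 -m pendant '[[0,0,0,0],[0,0,0,0],[0,0,0,0],[0,0,0,0]]'
cat > st.py <<'E'
from h import *
from bench import r
s=r.read_state();p=s["ee_pos"];x=Ro.from_quat(s["eef_rot"]).as_matrix()
B=np.array([.5745,-.158,-1.461])
def bay(p): 
    q=np.array(p[:2])-B[:2];return np.array([np.cos(B[2])*q[0]+np.sin(B[2])*q[1],-np.sin(B[2])*q[0]+np.cos(B[2])*q[1]])
a=np.arctan2(x[1,1],x[0,1])
if __name__=="__main__":
    print("t",round(s["time"],2),"p",p.round(4),"yaw",round(a,4),"bay xy",bay(p).round(4),"rel yaw",round(a-B[2],4),"F tool",(x.T@s["ft_force"]).round(1),"T",s["torque"].round(2),"w",round(s["width"],4),"tilt",x[2,:2].round(4))
E
python3 st.py
```

```text
time: 5.68
ee_pos: [0.5813, 0.2959, 0.0971]
eef_rot: [0.99, 0.143, -0.0, 0.0]
ft_force: [0.1, 0.1, -0.4]
width: 0.0416
grip_force: 0.0
time: 6.02
ee_pos: [0.5812, 0.2963, 0.0972]
eef_rot: [0.99, 0.143, 0.0, -0.0]
ft_force: [-0.9, 1.9, -0.1]
width: 0.0146
grip_force: 0.8
t 6.02 p [0.5812 0.2963 0.0972] yaw -1.2828 bay xy [-0.4508  0.0564] rel yaw 0.1782 F tool [-0.4 -2.1  0.1] T [ 0.33  0.1  -0.02] w 0.0146 tilt [ 0.0001 -0.0004]
```

```bash
python3 -m pendant '[[0,0,0,0],[0,0.005,0,0],[0,0.008,0,0],[0,0.01,0,0],[0,0.01,0,0],[0,0.01,0,0],[0,0.01,0,0],[0,0.01,0,0]]' && python3 -m pendant '[[0,0.01,0,0],[0,0.01,0,0],[0,0.007,0,0],[0,0.003,0,0],[0,0,0,0],[0,0,0,0]]'; python3 st.py
python3 - <<'E'
from h import *
from bench import r
c=r.camera("top")
cv2.imwrite("pics/top2.png",c["img"][:,:,::-1]);s=r.camera("side");cv2.imwrite("pics/side2.png",s["img"][:,:,::-1])
a=cv2.resize(c["img"][180:300,130:280,::-1],None,fx=4,fy=4,interpolation=cv2.INTER_CUBIC)
cv2.imwrite("pics/v1.png",a)
for n in("top","side"):
  for t in("caddy","castor_left","castor_right"):
    for o in r.outline_of(t,n)[:2]: print(n,t,o["score"].__round__(2),np.round(o["bbox"],1))
E
```

```text
time: 6.68
ee_pos: [0.5996, 0.2341, 0.0972]
eef_rot: [0.99, 0.143, 0.0, 0.0]
ft_force: [-2.0, 1.6, 0.5]
width: 0.0134
grip_force: 25.0
time: 7.18
ee_pos: [0.608, 0.2058, 0.097]
eef_rot: [0.99, 0.143, 0.0, 0.001]
ft_force: [1.1, -1.8, 0.5]
width: 0.0135
grip_force: 25.0
t 7.18 p [0.608  0.2058 0.097 ] yaw -1.2837 bay xy [-0.358   0.0731] rel yaw 0.1773 F tool [ 0.5  2.  -0.5] T [-0.45 -0.16 -0.02] w 0.0135 tilt [-0.0002  0.0012]
top caddy 0.73 [237.9 221.4  73.2  75.5]
top caddy 0.23 [134.9 332.9  19.9  14.1]
top castor_left 0.6 [240.7 203.9  16.4   4. ]
top castor_right 0.56 [252.2 230.1  11.1   5.1]
side caddy 0.9 [330.8 188.2  82.7  79.7]
side castor_right 0.39 [321.1 203.9  13.3  17.9]
```

View pics/v1.png

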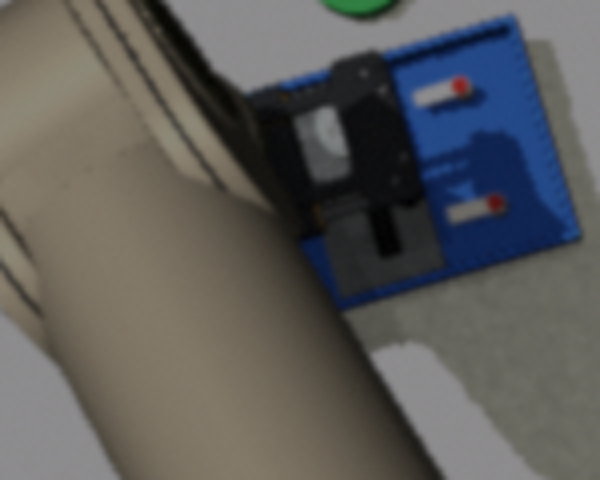

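Run:
```python
from h import *
from bench import r
import st
c=r.camera("top")
uv=(np.array([[515,17],[580,238]])+.5)/4+[130,180]-.5
W=un(c,uv,.062); m=W.mean(0); d=W[0]-W[1]; print("width",np.linalg.norm(d),"heading",np.arctan2(d[1],d[0])-np.pi/2)
h=-1.2837; ex=np.array([np.cos(h),np.sin(h)]);ey=np.array([-ex[1],ex[0]])
q=m-st.p[:2]; print("front mid relative TCP ahead,left",q@ex,q@ey)
```

```text
width 0.1282810441299133 heading -1.2892958399712697
front mid relative TCP ahead,left 0.1547529391532991 -0.0012341293001490797
```

```bash
cat > plan.py <<'E'
import sys,numpy as np,st
# cubic Hermite to (xe,ye,0) in bay frame, N rows
xe,N=float(sys.argv[1]),int(sys.argv[2]); ye=float(sys.argv[3]) if len(sys.argv)>3 else 0
x0,y0=st.bay(st.p); th=st.a-st.B[2]; m=np.tan(th); L=xe-x0
s=np.linspace(0,1,N+1)
H=lambda s:(y0-ye)*(2*s**3-3*s**2+1)+m*L*(s**3-2*s**2+s)+ye
D=lambda s:((y0-ye)*(6*s**2-6*s)+m*L*(3*s**2-4*s+1))/L
X=x0+L*s;Y=H(s);T=np.arctan(D(s))
cx,cy,ct=X[0],Y[0],th
out=[]
for i in range(1,N+1):
    dx,dy=X[i]-cx,Y[i]-cy; f=np.cos(ct)*dx+np.sin(ct)*dy; l=-np.sin(ct)*dx+np.cos(ct)*dy; t=-(T[i]-ct)
    f,l,t=round(f,4),round(l,4),round(t,3); out.append(f"[{l:g},{f:g},0,{t:g}]")
    cx+=np.cos(ct)*f-np.sin(ct)*l; cy+=np.sin(ct)*f+np.cos(ct)*l; ct-=t
for i in range(0,N,8): print(",".join(out[i:i+8]))
print("end",cx,cy,ct,"min slope",T.min())
E
python3 plan.py -0.115 24 0.0
```

```text
[-0.0005,0.0102,0,0.099],[-0.0005,0.0102,0,0.092],[-0.0004,0.0102,0,0.085],[-0.0004,0.0102,0,0.075],[-0.0004,0.0104,0,0.065],[-0.0003,0.0105,0,0.056],[-0.0002,0.0107,0,0.047],[-0.0002,0.0109,0,0.038]
[-0.0002,0.011,0,0.031],[-0.0001,0.0112,0,0.023],[-0.0001,0.0112,0,0.016],[-0.0001,0.0113,0,0.01],[-0,0.0114,0,0.002],[-0,0.0113,0,-0.003],[0,0.0113,0,-0.011],[0.0001,0.0113,0,-0.017]
[0.0002,0.0111,0,-0.024],[0.0001,0.011,0,-0.032],[0.0002,0.0108,0,-0.039],[0.0003,0.0107,0,-0.049],[0.0003,0.0105,0,-0.057],[0.0003,0.0104,0,-0.067],[0.0004,0.0102,0,-0.076],[0.0004,0.0102,0,-0.086]
end -0.11496507063872347 -2.663744269799733e-05 0.00022636641238600597 min slope -0.4611195336804738
```

```bash
python3 -m pendant '[[-0.0005,0.0102,0,0.099],[-0.0005,0.0102,0,0.092],[-0.0004,0.0102,0,0.085],[-0.0004,0.0102,0,0.075],[-0.0004,0.0104,0,0.065],[-0.0003,0.0105,0,0.056],[-0.0002,0.0107,0,0.047],[-0.0002,0.0109,0,0.038]]' && python3 -m pendant '[[0,0,0,0],[0,0,0,0]]'; python3 st.py; python3 plan.py -0.115 16
```

```text
time: 8.3
ee_pos: [0.6042, 0.1253, 0.0972]
eef_rot: [0.991, -0.135, 0.0, -0.001]
ft_force: [1.1, 1.7, -0.8]
width: 0.0134
grip_force: 25.0
time: 8.47
ee_pos: [0.604, 0.1238, 0.0971]
eef_rot: [0.991, -0.134, -0.0, 0.0]
ft_force: [1.0, -2.4, -0.6]
width: 0.0136
grip_force: 25.0
t 8.47 p [0.604  0.1238 0.0971] yaw -1.84 bay xy [-0.2769  0.0602] rel yaw -0.379 F tool [1.6 2.  0.6] T [-0.34  0.08 -0.03] w 0.0136 tilt [-0.0003  0.001 ]
[-0.0002,0.011,0,0.031],[-0.0001,0.011,0,0.023],[-0.0001,0.0112,0,0.016],[-0.0001,0.0113,0,0.009],[0,0.0113,0,0.003],[0,0.0113,0,-0.003],[0.0001,0.0112,0,-0.011],[0.0001,0.0112,0,-0.017]
[0.0001,0.0111,0,-0.024],[0.0002,0.0109,0,-0.032],[0.0002,0.0108,0,-0.039],[0.0002,0.0106,0,-0.049],[0.0003,0.0105,0,-0.057],[0.0003,0.0103,0,-0.067],[0.0004,0.0102,0,-0.076],[0.0005,0.0101,0,-0.086]
end -0.11499021812456342 4.4552398214370336e-05 4.512817476638731e-05 min slope -0.4611720741286346
```

Tracking is excellent; continue and verify before the lips.

```bash
python3 -m pendant '[[-0.0002,0.011,0,0.031],[-0.0001,0.011,0,0.023],[-0.0001,0.0112,0,0.016],[-0.0001,0.0113,0,0.009],[0,0.0113,0,0.003],[0,0.0113,0,-0.003],[0.0001,0.0112,0,-0.011],[0.0001,0.0112,0,-0.017]]' && python3 -m pendant '[[0,0,0,0],[0,0,0,0]]'; python3 st.py; python3 plan.py -0.115 8
python3 - <<'E'
from h import *
from bench import r
c=r.camera("top")
cv2.imwrite("pics/v2.png",cv2.resize(c["img"][180:320,250:450,::-1],None,fx=4,fy=4,interpolation=cv2.INTER_CUBIC))
E
```

```text
time: 9.13
ee_pos: [0.5746, 0.0386, 0.0971]
eef_rot: [0.987, -0.159, -0.0, 0.0]
ft_force: [0.0, 2.4, 0.1]
width: 0.0136
grip_force: 25.0
time: 9.3
ee_pos: [0.5746, 0.0382, 0.097]
eef_rot: [0.987, -0.161, -0.0, 0.001]
ft_force: [-1.7, -2.2, 0.6]
width: 0.0135
grip_force: 25.0
t 9.3 p [0.5746 0.0382 0.097 ] yaw -1.8933 bay xy [-0.195   0.0216] rel yaw -0.4323 F tool [-0.9  2.6 -0.6] T [-0.2   0.4  -0.04] w 0.0135 tilt [-0.0006  0.0016]
[0.0001,0.0109,0,-0.027],[0.0002,0.0109,0,-0.034],[0.0002,0.0106,0,-0.041],[0.0003,0.0105,0,-0.049],[0.0003,0.0103,0,-0.057],[0.0003,0.0102,0,-0.066],[0.0004,0.0101,0,-0.075],[0.0004,0.01,0,-0.083]
end -0.11496506285765784 2.824561327929853e-05 -0.00026856327454752305 min slope -0.4322685632745475
```

View pics/v2.png

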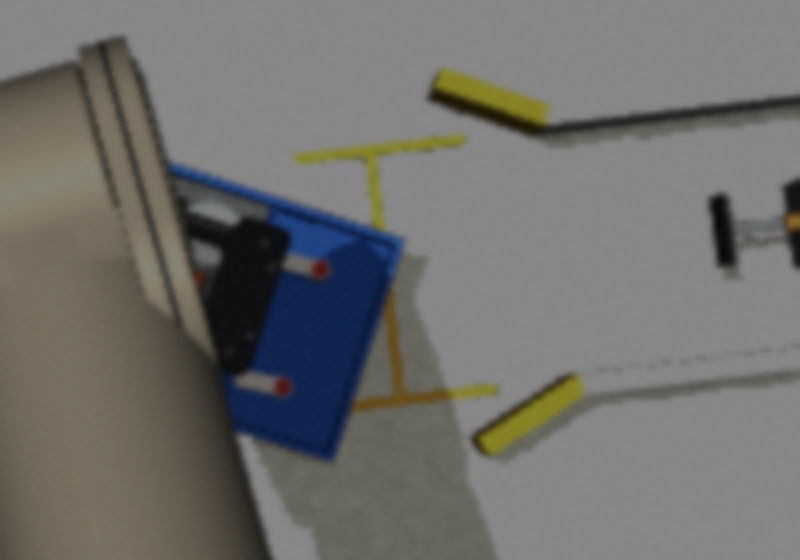

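```bash
python3 plan.py -0.128 8 0.001
python3 - <<'E'
from h import *
from bench import r
import st
c=r.camera("top")
uv=(np.array([[403,240],[333,460]])+.5)/4+[250,180]-.5
W=un(c,uv,.062); m=W.mean(0); d=W[0]-W[1]; print("heading",np.arctan2(d[1],d[0])-np.pi/2)
h=st.a; ex=np.array([np.cos(h),np.sin(h)]);ey=np.array([-ex[1],ex[0]])
q=m-st.p[:2]; print("front mid relative TCP ahead,left",q@ex,q@ey)
E
```

```text
[0,0.0093,0,-0.005],[0.0001,0.0093,0,-0.017],[0.0001,0.0092,0,-0.03],[0.0002,0.0091,0,-0.044],[0.0002,0.0088,0,-0.059],[0.0004,0.0088,0,-0.075],[0.0003,0.0085,0,-0.092],[0.0005,0.0085,0,-0.109]
end -0.12802998908901048 0.0010080768277983538 -0.00033095012458141115 min slope -0.43133095012458145
heading -1.8904473769547687
front mid relative TCP ahead,left 0.15402897131251572 -0.00017149797659082172
```

```bash
python3 -m pendant '[[0,0.0093,0,-0.005],[0.0001,0.0093,0,-0.017],[0.0001,0.0092,0,-0.03],[0.0002,0.0091,0,-0.044],[0.0002,0.0088,0,-0.059],[0.0004,0.0088,0,-0.075],[0.0003,0.0085,0,-0.092],[0.0005,0.0085,0,-0.109]]' && python3 -m pendant '[[0,0,0,0],[0,0,0,0],[0,0,0,0]]'; python3 st.py
python3 - <<'E'
from h import *
from bench import r
c=r.camera("top")
cv2.imwrite("pics/v3.png",cv2.resize(c["img"][190:310,310:470,::-1],None,fx=5,fy=5,interpolation=cv2.INTER_CUBIC))
E
```

```text
time: 10.07
ee_pos: [0.5616, -0.0298, 0.0971]
eef_rot: [0.998, 0.058, -0.0, -0.0]
ft_force: [-0.4, 1.7, 1.5]
width: 0.0138
grip_force: 25.0
time: 10.32
ee_pos: [0.5618, -0.0297, 0.097]
eef_rot: [0.999, 0.054, -0.0, 0.0]
ft_force: [-1.7, -2.6, 0.1]
width: 0.0134
grip_force: 25.0
t 10.32 p [ 0.5618 -0.0297  0.097 ] yaw -1.4634 bay xy [-0.1289  0.0014] rel yaw -0.0024 F tool [-2.   2.4 -0.1] T [-0.37  0.32  0.04] w 0.0134 tilt [-0.0002  0.0002]
```

View pics/v3.png

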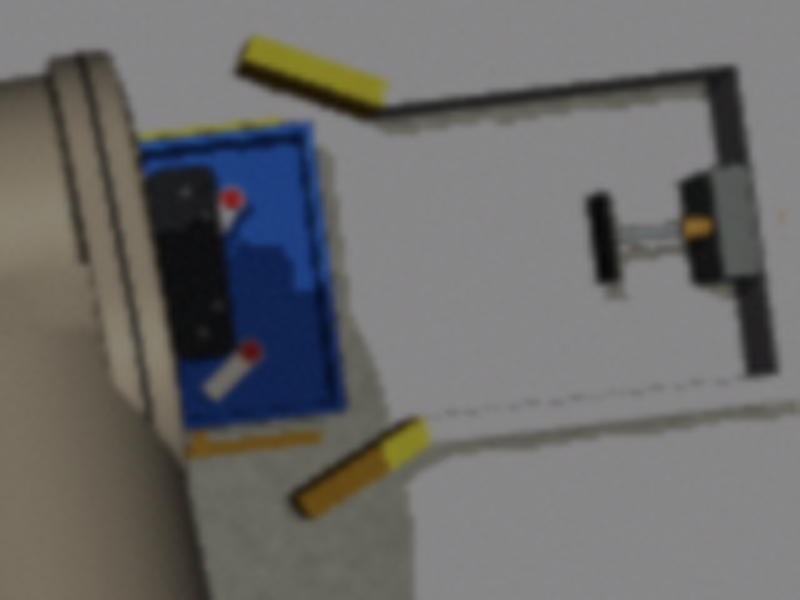

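```bash
python3 -m pendant '[[-0.0003,0.006,0,0],[-0.0003,0.007,0,0],[-0.0003,0.007,0,0],[-0.0003,0.007,0,0],[0,0.007,0,0],[0,0.006,0,0]]' && python3 st.py && python3 -m pendant '[[0,0.007,0,0],[0,0.007,0,0],[0,0.007,0,0],[0,0.006,0,0],[0,0.005,0,0],[0,0.004,0,0],[0,0,0,0]]'; python3 st.py
```

```text
time: 10.87
ee_pos: [0.5653, -0.0708, 0.0972]
eef_rot: [0.998, 0.055, 0.0, 0.0]
ft_force: [0.5, 2.6, -0.9]
width: 0.0136
grip_force: 25.0
t 10.87 p [ 0.5653 -0.0708  0.0972] yaw -1.4608 bay xy [-0.0877  0.0005] rel yaw 0.0002 F tool [ 0.8 -2.6  0.9] T [ 0.44 -0.02  0.  ] w 0.0136 tilt [0.0002 0.0002]
time: 11.45
ee_pos: [0.5692, -0.1069, 0.0971]
eef_rot: [0.998, 0.055, 0.0, 0.0]
ft_force: [1.3, -0.9, -1.9]
width: 0.0137
grip_force: 25.0
t 11.45 p [ 0.5692 -0.1069  0.0971] yaw -1.4612 bay xy [-0.0514  0.0004] rel yaw -0.0002 F tool [1.2 1.  2. ] T [-0.37 -0.22  0.01] w 0.0137 tilt [0.0001 0.0008]
```

```bash
python3 -m pendant '[[0,0.005,0,0],[0,0.005,0,0],[0,0.005,0,0],[0,0.004,0,0],[0,0.003,0,0],[0,0.002,0,0]]' && python3 st.py && python3 -m pendant '[[0,0.002,0,0],[0,0.002,0,0],[0,0.002,0,0]]'; python3 st.py;  python3 -m pendant '[[0,0.001,0,0],[0,0.001,0,0]]'; python3 st.py;  python3 -m pendant '[[0,0.001,0,0]]'; python3 st.py
```

```text
time: 11.95
ee_pos: [0.5719, -0.1299, 0.0972]
eef_rot: [0.998, 0.055, 0.0, 0.0]
ft_force: [-0.9, 1.9, 0.1]
width: 0.0134
grip_force: 25.0
t 11.95 p [ 0.5719 -0.1299  0.0972] yaw -1.4605 bay xy [-0.0282  0.0005] rel yaw 0.0005 F tool [-0.7 -2.  -0.1] T [ 0.4   0.01 -0.03] w 0.0134 tilt [0.0001 0.0002]
time: 12.2
ee_pos: [0.5725, -0.1353, 0.0972]
eef_rot: [0.998, 0.055, 0.0, -0.0]
ft_force: [0.6, 1.9, 0.4]
width: 0.0136
grip_force: 25.0
t 12.2 p [ 0.5725 -0.1353  0.0972] yaw -1.4597 bay xy [-0.0228  0.0005] rel yaw 0.0013 F tool [ 0.8 -1.9 -0.4] T [ 0.44 -0.    0.08] w 0.0136 tilt [ 0. -0.]
time: 12.37
ee_pos: [0.5727, -0.1373, 0.0972]
eef_rot: [0.998, 0.055, 0.0, 0.0]
ft_force: [-0.3, 1.9, -1.1]
width: 0.0135
grip_force: 25.0
t 12.37 p [ 0.5727 -0.1373  0.0972] yaw -1.46 bay xy [-0.0207  0.0005] rel yaw 0.001 F tool [-0.1 -2.   1.1] T [0.45 0.01 0.  ] w 0.0135 tilt [0. 0.]
time: 12.45
ee_pos: [0.5728, -0.1383, 0.0972]
eef_rot: [0.998, 0.055, 0.0, 0.0]
ft_force: [0.1, 1.9, -1.0]
width: 0.0134
grip_force: 25.0
t 12.45 p [ 0.5728 -0.1383  0.0972] yaw -1.4599 bay xy [-0.0198  0.0005] rel yaw 0.0011 F tool [ 0.3 -1.9  1. ] T [ 0.39  0.04 -0.05] w 0.0134 tilt [0. 0.]
```

```bash
for k in 1 2 3 4 5 6; do python3 -m pendant '[[0,0.001,0,0]]' >/dev/null; python3 st.py; done
```

```text
t 12.53 p [ 0.5729 -0.1393  0.0971] yaw -1.4599 bay xy [-0.0188  0.0005] rel yaw 0.0011 F tool [ 0.2 -1.   0.2] T [0.45 0.04 0.05] w 0.0135 tilt [-0.      0.0001]
t 12.62 p [ 0.5731 -0.1403  0.0972] yaw -1.4599 bay xy [-0.0178  0.0005] rel yaw 0.0011 F tool [ 0.3 -1.9  0.9] T [0.42 0.05 0.02] w 0.0133 tilt [0.0001 0.0001]
t 12.7 p [ 0.5731 -0.1413  0.0971] yaw -1.46 bay xy [-0.0167  0.0005] rel yaw 0.001 F tool [ 0.6 -2.7  0.4] T [0.36 0.02 0.03] w 0.0131 tilt [-0.      0.0001]
t 12.78 p [ 0.5733 -0.1423  0.0972] yaw -1.4599 bay xy [-0.0158  0.0005] rel yaw 0.0011 F tool [ 0.3 -1.5  1.2] T [ 0.38  0.   -0.01] w 0.0137 tilt [0.     0.0001]
t 12.87 p [ 0.5734 -0.1434  0.0972] yaw -1.46 bay xy [-0.0147  0.0005] rel yaw 0.001 F tool [-0.  -1.3  1.6] T [ 0.4   0.01 -0.05] w 0.0133 tilt [0.     0.0001]
t 12.95 p [ 0.5735 -0.1443  0.0971] yaw -1.46 bay xy [-0.0137  0.0005] rel yaw 0.001 F tool [-0.5 -2.5  0.7] T [ 0.45  0.1  -0.06] w 0.0138 tilt [0.     0.0001]
```

```bash
for k in 1 2 3 4 5 ; do python3 -m pendant '[[0,0.001,0,0]]' >/dev/null; python3 st.py|cut -c1-200; done
```

```text
t 13.03 p [ 0.5736 -0.1453  0.0972] yaw -1.46 bay xy [-0.0127  0.0005] rel yaw 0.001 F tool [ 0.7 -2.8  0.6] T [ 0.44  0.04 -0.02] w 0.0138 tilt [0.     0.0001]
t 13.12 p [ 0.5737 -0.1463  0.0971] yaw -1.46 bay xy [-0.0117  0.0005] rel yaw 0.001 F tool [ 0.2 -2.   0.6] T [0.33 0.03 0.03] w 0.0138 tilt [-0.      0.0001]
t 13.2 p [ 0.5738 -0.1473  0.0971] yaw -1.46 bay xy [-0.0107  0.0005] rel yaw 0.001 F tool [-0.7 -1.   0.4] T [0.37 0.06 0.01] w 0.0134 tilt [0.     0.0001]
t 13.28 p [ 0.5739 -0.1483  0.0972] yaw -1.46 bay xy [-0.0097  0.0005] rel yaw 0.001 F tool [ 0.2 -1.5  1. ] T [0.42 0.03 0.02] w 0.0133 tilt [-0.      0.0001]
t 13.37 p [ 0.574  -0.1493  0.0972] yaw -1.46 bay xy [-0.0087  0.0005] rel yaw 0.001 F tool [-0.7 -1.4  0.7] T [0.41 0.09 0.  ] w 0.0132 tilt [0.     0.0001]
```

```bash
for k in 1 2 3 4 5 ; do python3 -m pendant '[[0,0.001,0,0]]' >/dev/null; python3 st.py|cut -c1-200; done
```

```text
t 13.45 p [ 0.5741 -0.1503  0.0971] yaw -1.4601 bay xy [-0.0077  0.0005] rel yaw 0.0009 F tool [ 0.4 -2.5 -0.2] T [ 0.36  0.08 -0.01] w 0.0135 tilt [-0.0001  0.0001]
t 13.53 p [ 0.5742 -0.1512  0.0971] yaw -1.4599 bay xy [-0.0068  0.0005] rel yaw 0.0011 F tool [ 0.3 -2.2  0.6] T [ 0.57  0.09 -0.02] w 0.0136 tilt [-0.     -0.0001]
t 13.62 p [ 0.5744 -0.152   0.0972] yaw -1.4598 bay xy [-0.006   0.0005] rel yaw 0.0012 F tool [-0.3 -3.4  0. ] T [ 0.63  0.14 -0.03] w 0.0136 tilt [-0.     -0.0002]
t 13.7 p [ 0.5745 -0.153   0.0971] yaw -1.4597 bay xy [-0.005   0.0005] rel yaw 0.0013 F tool [ 0.3 -3.5 -0.2] T [ 0.76  0.13 -0.01] w 0.0134 tilt [-0.     -0.0003]
t 13.78 p [ 0.5746 -0.154   0.0972] yaw -1.4598 bay xy [-0.004   0.0006] rel yaw 0.0012 F tool [ 0.3 -3.4 -0.9] T [ 0.75  0.11 -0.04] w 0.0135 tilt [ 0.     -0.0003]
```

```bash
for k in 1 2; do python3 -m pendant '[[0,0.001,0,0]]' >/dev/null; python3 st.py|cut -c1-200; done;  for k in 1 2 ; do python3 -m pendant '[[0,0.0005,0,0]]' >/dev/null; python3 st.py|cut -c1-200; done
```

```text
t 13.87 p [ 0.5747 -0.155   0.0972] yaw -1.4597 bay xy [-0.003   0.0006] rel yaw 0.0013 F tool [-0.3 -3.7  0.1] T [ 0.8   0.09 -0.01] w 0.0136 tilt [ 0.     -0.0002]
t 13.95 p [ 0.5748 -0.156   0.0972] yaw -1.4598 bay xy [-0.0019  0.0006] rel yaw 0.0012 F tool [-0.6 -3.8 -0.7] T [0.89 0.16 0.04] w 0.0135 tilt [ 0.0001 -0.0002]
t 14.03 p [ 0.5749 -0.1566  0.0971] yaw -1.46 bay xy [-0.0013  0.0005] rel yaw 0.001 F tool [ 0.1 -4.4 -0.1] T [0.88 0.14 0.01] w 0.0134 tilt [-0.     -0.0001]
t 14.12 p [ 0.5749 -0.1567  0.0972] yaw -1.4597 bay xy [-0.0012  0.0006] rel yaw 0.0013 F tool [-0.4 -7.2 -0.2] T [ 1.25  0.25 -0.01] w 0.0131 tilt [-0.     -0.0005]
```

```bash
python3 -m pendant '[[0,0.0002,0,0]]' >/dev/null; python3 st.py; python3 -m pendant '[[0,0,0,0],[0,0,0,0],[0,0,0,0]]'>/dev/null; python3 st.py
```

```text
t 14.2 p [ 0.5749 -0.1567  0.0971] yaw -1.4596 bay xy [-0.0012  0.0006] rel yaw 0.0014 F tool [-0.3 -5.8 -1. ] T [ 1.32  0.27 -0.02] w 0.0134 tilt [-0.0001 -0.0007]
t 14.45 p [ 0.5749 -0.1568  0.0972] yaw -1.4595 bay xy [-0.0012  0.0006] rel yaw 0.0015 F tool [-1.4 -4.8  0.4] T [ 1.16  0.21 -0.01] w 0.0136 tilt [-0.     -0.0006]
```

```bash
for k in 1 2; do python3 -m pendant '[[0,0.0005,0,0]]' >/dev/null; python3 st.py;done; python3 -m pendant '[[0,0,0,0],[0,0,0,0],[0,0,0,0]]'>/dev/null; python3 st.py
```

```text
t 14.53 p [ 0.575  -0.1568  0.0972] yaw -1.4592 bay xy [-0.0011  0.0006] rel yaw 0.0018 F tool [-0.9 -7.6 -0.8] T [ 1.7   0.34 -0.01] w 0.0137 tilt [-0.0001 -0.0011]
t 14.62 p [ 0.575  -0.1569  0.0971] yaw -1.4589 bay xy [-0.0011  0.0006] rel yaw 0.0021 F tool [-0.6 -8.5 -1.7] T [ 1.96  0.46 -0.01] w 0.0133 tilt [-0.0003 -0.0017]
t 14.87 p [ 0.575  -0.1568  0.0971] yaw -1.4588 bay xy [-0.0011  0.0006] rel yaw 0.0022 F tool [-0.9 -8.4 -1.3] T [ 1.67  0.36 -0.02] w 0.0138 tilt [-0.0002 -0.0016]
```

```bash
python3 -m pendant '[[0,-0.0005,0,0],[0,0,0,0]]' >/dev/null; python3 st.py; python3 -m pendant '[[0,0,0,0],[0,0,0,0],[0,0,0,0],[0,0,0,0]]' 0.6; python3 st.py; python3 -m pendant '[[0,0,-0.01,0],[0,0,-0.015,0],[0,0,-0.02,0],[0,0,-0.025,0],[0,0,-0.025,0],[0,0,-0.025,0],[0,0,-0.025,0],[0,0,0,0]]'
python3 - <<'E'
from h import *
from bench import r
c=r.camera("top")
cv2.imwrite("pics/v4.png",cv2.resize(c["img"][180:320,310:490,::-1],None,fx=4,fy=4,interpolation=cv2.INTER_CUBIC))
E
```

```text
t 15.03 p [ 0.575  -0.1568  0.0971] yaw -1.4591 bay xy [-0.0012  0.0006] rel yaw 0.0019 F tool [-1.  -6.3 -0.4] T [1.37 0.31 0.06] w 0.0132 tilt [-0.0001 -0.001 ]
time: 15.37
ee_pos: [0.575, -0.1588, 0.0973]
eef_rot: [0.998, 0.055, 0.0, 0.0]
ft_force: [-0.7, 0.1, -0.4]
width: 0.0326
grip_force: 0.0
t 15.37 p [ 0.575  -0.1588  0.0973] yaw -1.4609 bay xy [0.0009 0.0004] rel yaw 0.0001 F tool [-0.7 -0.1  0.4] T [ 0.02 -0.07  0.02] w 0.0326 tilt [0.0003 0.001 ]
time: 16.03
ee_pos: [0.5771, -0.1583, 0.2486]
eef_rot: [0.998, 0.055, 0.004, 0.001]
ft_force: [1.2, 0.7, 0.3]
width: 0.0519
grip_force: 0.0
```

View pics/v4.png

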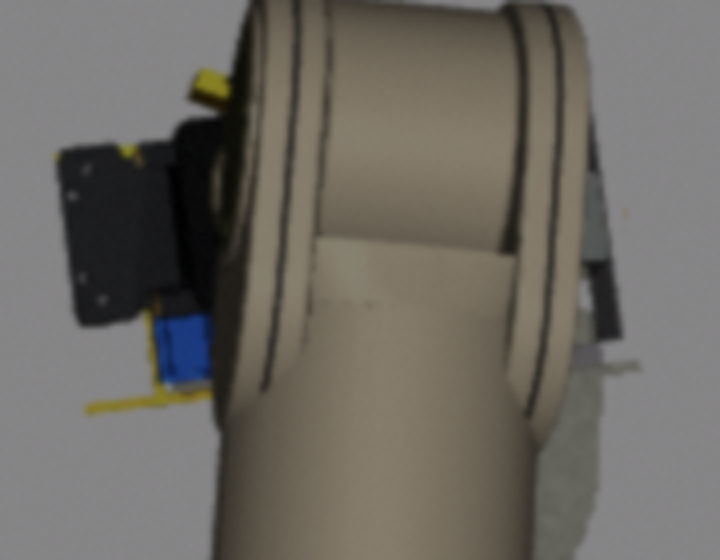

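```bash
python3 -m pendant '[[0,-0.03,0,0],[0,-0.03,0,0],[0,-0.03,0,0],[0,-0.03,0,0],[0,-0.03,0,0],[0,-0.03,0,0],[0,-0.03,0,0]]' && python3 -m pendant '[[0,-0.03,0,0],[0,-0.03,0,0],[0,-0.03,0,0],[0,-0.03,0,0],[0,-0.03,0,0],[0,0,0,0],[0,0,0,0]]'
python3 - <<'E'
from h import *
from bench import r
c=r.camera("top");hsv=cv2.cvtColor(c["img"],cv2.COLOR_RGB2HSV)
def comps(m,n,z):
    k,l,s,ce=cv2.connectedComponentsWithStats(m)
    for i in range(1,k):
        if s[i,4]>4 and 300<ce[i][0]<480 and 180<ce[i][1]<310: print(n,s[i],ce[i].round(1),bay(un(c,ce[i],z)[0]).round(4))
B=np.array([.5745,-.158,-1.461])
def bay(p):
    q=np.array(p)-B[:2];return np.array([np.cos(B[2])*q[0]+np.sin(B[2])*q[1],-np.sin(B[2])*q[0]+np.cos(B[2])*q[1]])
comps(cv2.inRange(hsv,(5,150,80),(14,255,255)),"orange",.115)
red=cv2.inRange(hsv,(0,130,60),(4,255,255))|cv2.inRange(hsv,(172,130,60),(180,255,255));comps(red,"red",.066)
b=cv2.inRange(hsv,(105,120,40),(130,255,255));comps(b,"blue",.062)
w=cv2.inRange(hsv,(0,0,150),(180,60,255));comps(w,"white",.066)
b[:,:300]=0;b[:,480:]=0; (u,s,a)=cv2.minAreaRect(cv2.findNonZero(b));print(u,s,a)
for q in cv2.boxPoints((u,s,a)): print(bay(un(c,q,.062)[0]).round(4))
for n in("jar","eyepiece","pot"):
    for o in r.outline_of(n,"top")[:1]: print(n,np.round(o["bbox"]))
E
```

```text
time: 16.67
ee_pos: [0.5511, 0.0519, 0.2418]
eef_rot: [0.998, 0.055, -0.0, 0.0]
ft_force: [1.3, 0.5, 0.1]
width: 0.0523
grip_force: 0.0
time: 17.25
ee_pos: [0.5343, 0.2016, 0.2417]
eef_rot: [0.998, 0.057, -0.0, -0.0]
ft_force: [0.5, -1.3, 0.3]
width: 0.0523
grip_force: 0.0
orange [359 218  12  51 303] [364.5 243.5] [-0.0052  0.0002]
orange [384 238   3   4  12] [385.  239.5] [0.039  0.0035]
red [411 222   3   4   9] [411.9 223.3] [0.1099 0.0349]
red [415 252   3   4   9] [416.1 253.7] [ 0.1104 -0.0328]
blue [ 344  208   91   68 2915] [395.1 241. ] [0.0686 0.0007]
(389.3538818359375, 241.33079528808594) (58.79246139526367, 86.20413970947266) 82.87498474121094
[-0.0399  0.0659]
[0.1522 0.0676]
[ 0.1512 -0.063 ]
[-0.0396 -0.0641]
jar [308. 152.  19.  28.]
pot [220. 175.  30.  24.]
```

Run:
```python
from h import *
from bench import r
c=r.camera("top");im=c["img"].astype(int)
o=cv2.imread("pics/top0.png")[:,:,::-1]
def green(i): 
    h=cv2.cvtColor(np.ascontiguousarray(i),cv2.COLOR_RGB2HSV); m=cv2.inRange(h,(45,120,40),(80,255,255)); return cv2.moments(m,True),
for i in(o,c["img"]): m=green(i)[0]; print("pot",m["m00"],m["m10"]/m["m00"],m["m01"]/m["m00"])
d=np.abs(o.astype(int)-im).sum(2); print("diff jar",d[135:172,290:325].max())
for(u,v)in((412,223),(416,254)):
    s=im[v-9:v+10,u-18:u+6]; m=(s[:,:,0]>90)&(s.max(2)-s.min(2)<50); y,x=np.nonzero(m); 
    p=bay=np.array([x.mean()+u-18,y.mean()+v-9]); print(len(x),p, "dir deg",np.degrees(np.arctan2(-(p[1]-v),-(p[0]-u))), "caddy axis deg",82.9-90)
```

```text
pot 502.0 218.8585657370518 170.75298804780877
pot 503.0 218.8707753479125 170.77534791252486
diff jar 41
42 [405.95238095 223.73809524] dir deg -6.958378584584409 caddy axis deg -7.099999999999994
42 [410.26190476 254.14285714] dir deg -1.4261563355947229 caddy axis deg -7.099999999999994
```

Castors trail, the bystanders are undisturbed and the robot is clear, so I am handing in.

```bash
python3 -c "
from bench import r
print(r.close_job())"
```

```text
the job is handed in; nothing more can be done
None
```

The job is handed in with no verdict returned: the caddy is parked nose first and square, about 1 mm off the centre line, pressed firm at about 6 N and released with its castors trailing, but after release I judged pad contact by camera position only; the pot and jar have not moved, and the eyepiece was not seen in the last picture.

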